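# Seat a keyed wheel head in a banding-wheel hub

### The job

Take the teal wheel head by its black boss out of the wooden rack and lower its shaft into the brass hub of the grey banding-wheel stand; turn it until its two keys slip into the hub's keyways and keep pushing against the ejector spring until the disc sits flush on the hub. The job ends holding: finish with the gripper still holding the head fully home against the spring, and do not let go. Leave the rose head in the rack and the pottery on the table where they are.

Things in the scene. Friction and masses are not known exactly. Their poses are not given: they have to be found in the camera images.
- head: The wheel head to fit (about 0.35 kg): teal disc 84 mm across, 10 mm thick, boss on top, shaft below. Origin: centre of the disc's underside, z up. Two yellow dashes on the disc lie over its two keys (+x and -x); a half turn gives the same head. It starts in one of the rack's two places, disc resting on the rack's top, shaft hanging free in the hole.
- boss_top (a point): Centre of the top of the head's black rubber boss, 44 mm above the head's origin. The boss is 46 mm long in the head's x, 30 mm wide in y (two flats facing +y and -y: grip there) and stands 34 mm above the disc.
- shaft_tip (a point): Lower end of the head's steel shaft, on its axis, 55 mm below the head's origin. The shaft is 21 mm thick; its last 12 mm taper to a 10 mm wide tip. Two brass keys, 7 mm wide with rounded lower ends, stand out from it along the head's +x and -x to 16 mm from the axis, from 13 to 35 mm below the head's origin.
- stand: Fixed grey stand: round foot 170 mm across, 14 mm high, and on it an upright sleeve 82 mm across, top 110 mm above the table. Origin: centre of the foot's underside. Yellow index lines on the sleeve mark its +x and -x sides. The hub's keyways lie within 0.6 rad either way of the line of these marks, at an angle that is not reported; they can be seen from above.
- mouth (a point): Centre of the brass hub's bore at its top face, flush with the sleeve, 110 mm above the table. Bore 24 mm wide; two opposite keyways 11 mm wide reach 18 mm from the axis, full depth. The hub does not turn. With the keys resting on its face the head's origin stays 35 mm above this point; when home, with the disc on the face, it is at this point.
- ejector (a joint): Red spring plunger in the bore, 19 mm wide, its top 40 mm below the mouth when free (0). Grows as the shaft pushes it down: 0.015 m when the head is home, at most 0.020. Pushes up with 4.4 N at 0 and 12.7 N at 0.015 m, enough to lift the head off its seat when let go.
- rack: Fixed wooden rack, 120 mm in x, 250 mm in y, top 80 mm above the table, with two 42 mm holes 60 mm to either side of its centre along y. Origin: centre of its underside.
- rose_head: Another wheel head, with a rose disc and no keys, in the other place of the rack; same size and origin as the teal one. Stays where it is.
- teal_pot: Bystander: glazed pot, teal with a cream rim, 108 mm across, 97 mm high; origin at the centre of its underside.
- rose_pot: Bystander: glazed pot, rose with a cream rim, 98 mm across, 88 mm high; origin at the centre of its underside.
- glaze_jar: Bystander: brown jar, 72 mm across, 100 mm high; origin at the centre of its underside.
- white_cup: Bystander: white cup, 72 mm across, 95 mm high; origin at the centre of its underside.
- lime_bowl: Bystander: lime-green bowl, 120 mm across, 45 mm high; origin at the centre of its underside.

How it is judged:
By the outcome, as a careful person would: the job done as asked, in the order asked, and still so for the second after the job is handed in, while the arm keeps its last pose, push and grip.
It also fails if it takes over 67 s, if anything falls off the work surface, if the arm or the gripper's body presses on something with over 40 N, if the wrist force passes 120 N, or if a joint passes its speed limit or range.

### The arm

A 6-joint arm with a two-finger parallel gripper is mounted at the origin on the work surface. World frame = base frame: x ahead of the robot, y to its left, z up, the work surface at z = 0. Lengths are in m, angles in rad, forces in N, time in s.
With the tool pointing down it reaches from about 0.35 to 0.85 m from the base axis. Payload 8.1 kg.
Tool frame: the origin (TCP) lies midway between the tips of the shut fingers; the grasp point (between the pads) lies 19 mm behind it; z points along the fingers, y is the direction in which the jaws open and shut (so a half turn about z gives the same grasp; the last joint's range is limited). The gripper opens to 93 mm and grips with 3 to 60 N. Pads are 15 mm wide; open, the fingers measure 128 mm over their backs; the gripper's body (75 mm by 188 mm) begins 65 mm behind the grasp point.
Start: joints at [-1.234, 0.13, 1.488, -0, 1.523, -0.085], TCP at [0.246, -0.547, 0.219] pointing down, gripper open.
Joint ranges: [-2.96, 2.96], [-0.89, 2.26], [0.02, 2.5], [-1.34, 4.48], [0, 2.73], [-2.66, 2.66]. Speed limits (rad/s): [2.39, 2.39, 2.79, 3.14, 3.14, 3.14].

### API

Orientations are given as a rotation vector (axis times angle).
In Python, from plant import robot gives the robot as it stands. The module is installed in compiled form; this text tells all that it offers.
- The arm moves only by the shell command python3 -m pendant 'ROWS' [FORCE]. ROWS is JSON, a list of rows, each an object with "translation": the shift along the tool's x, y, z in mm, a list of three; "twist": the turn, a rotation vector about the tool's x, y, z in rad, a list of three; "grip": the opening, from -1 (shut) to 1 (fully open). A call has exactly 10 rows; each row shifts and turns the pose as measured when the row begins, along the tool's axes as they then stand; what a row does not reach is not made up. A row lasts 1/10 s, in which the tool goes at most 50 mm and 8.59 degrees, less where a joint would pass 70% of its speed; a pose out of reach is approached as far as the arm can. A call is refused whole if a number of a shift passes 50 or a number of a turn 0.15, either way. A call with a gripper value outside its range is refused whole. The fingers move at their own pace and stop on an object; FORCE is the grip in N (left out, the last holds). Time passes only in rows, so rows that do not move let the fingers close, or fill a call up. It gives the time, the measured TCP pose, the force and the opening at its end, in the units of the state.
- robot.read_state(): the state, without advancing time (a new reading comes with each control period).
- robot.read_camera(name): name is "scene" or "side" or "wrist"; returns (picture, depth): 400x640x3 uint8, red, green, blue; 400x640 float32, m along the optical axis (not along the pixel's ray), 0 where there is no reading.
- robot.camera_info(name): a dict with "vertical_fov" (degrees; the focal length in pixels is half the picture's height over the tangent of half this angle, whatever the lens; pixels are square), "cx", "cy" (the principal point, pixels), "cam_to_world" (4x4, takes a point from camera to world coordinates). Camera axes: x right, y up, looking along -z (the intrinsics and any distortion apply to the point x, -y, -z); pixel columns grow to the right and rows downward; lengths in m; the calibration is good to about 2 mm. A picture is of the moment at which its call begins: read the wrist's pose just before it. camera_info takes no time and is no camera call; for the wrist camera it gives the pose at the moment of the call.
- robot.close_job(): hands the job in, once; it reports no verdict.
The state is a dict: "t": time; "q": joint angles; "dq": joint speeds; "joint_torque": joint torques, N m; "tool_pos": TCP position; "orientation": TCP orientation; "force": force on the tool from outside, world axes, zero at the start; "wrist_torque": the same for the moment, N m; "opening": finger opening in m.
Only numpy, scipy, OpenCV 4.12 (cv2) and the standard library are available. Lean on these libraries where they do the work, as an engineer would, in place of code of your own. Each camera call takes 0.05 s, during which the arm holds its last target. There are 200 camera calls.

## Working session

There is one attempt and no reset: what is moved stays moved. The work goes in short steps, Python scripts to look and compute and a shell command to move; the robot and the scene stay as the last step left them, time stands still between calls to the robot, and variables do not carry over. Pictures are saved under pics/ and viewed, about 8 in all and at most 12, crops included, and the job is handed in when it is done.

```bash
mkdir -p pics; cat > h.py <<'E'
import numpy as np, cv2
from plant import robot
from scipy.spatial.transform import Rotation as R
def cap(n,f=None):
    i=robot.camera_info(n); p,d=robot.read_camera(n)
    if f: cv2.imwrite('pics/'+f,p[:,:,::-1])
    return p,d,i
def ray(i,u,v):
    f=200/np.tan(np.radians(i['vertical_fov'])/2)
    M=np.array(i['cam_to_world']); c=np.array([(u-i['cx'])/f,-(v-i['cy'])/f,-1.])
    return M[:3,3],M[:3,:3]@c
def onz(i,u,v,z):
    o,d=ray(i,u,v); return o+d*(z-o[2])/d[2]
def dep(i,d,u,v):
    o,r=ray(i,u,v); return o+r*d[int(round(v)),int(round(u))]
E
python3 - <<'E'
from h import *
for n in('scene','side','wrist'):
    p,d,i=cap(n,n+'0.png'); print(n,{k:(np.round(v,3).tolist() if not isinstance(v,str) else v) for k,v in i.items()})
a=[cv2.imread('pics/%s0.png'%n) for n in('scene','side')]
cv2.imwrite('pics/c0.png',cv2.resize(np.vstack(a),(480,600)) if 0 else np.hstack([cv2.resize(x,(400,250)) for x in a]))
print(robot.read_state())
E
```

```text
scene {'vertical_fov': 56.924, 'cx': 325.362, 'cy': 193.689, 'cam_to_world': [[0.101, -0.824, 0.557, 1.161], [0.995, 0.078, -0.064, -0.035], [0.01, 0.561, 0.828, 1.031], [0.0, 0.0, 0.0, 1.0]]}
side {'vertical_fov': 57.006, 'cx': 317.688, 'cy': 197.292, 'cam_to_world': [[-0.985, 0.123, -0.124, 0.444], [-0.175, -0.699, 0.693, 0.777], [-0.002, 0.704, 0.71, 0.867], [0.0, 0.0, 0.0, 1.0]]}
wrist {'vertical_fov': 58.397, 'cx': 317.937, 'cy': 195.144, 'cam_to_world': [[0.409, 0.877, 0.253, 0.315], [-0.913, 0.394, 0.111, -0.515], [-0.002, -0.276, 0.961, 0.383], [0.0, 0.0, 0.0, 1.0]]}
{'t': 0.15, 'q': array([-1.23436750e+00,  1.31023940e-01,  1.48900477e+00,  2.18614322e-06,
        1.52301229e+00, -8.54165958e-02]), 'dq': array([ 0.00041701, -0.00212433, -0.00210993, -0.00157384,  0.00132651,
        0.00174503]), 'joint_torque': array([ 2.97677529e-03, -5.60474789e+01, -4.92336702e+01,  7.70171941e-02,
        3.05022486e-02, -1.05958879e-04]), 'tool_pos': array([ 0.24553452, -0.54698261,  0.21782015]), 'orientation': array([-3.07056379e+00, -6.57429845e-01,  2.81253757e-04]), 'force': array([ 0.05345856, -0.88563964, -0.25074757]), 'wrist_torque': array([-0.08282012, -0.03875631, -0.00390281]), 'opening': 0.09288951844129503}
```

View pics/scene0.png

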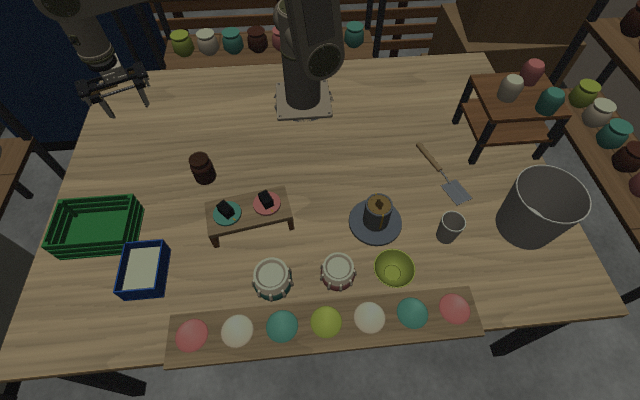

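The scene view shows the teal head in the rack at (226,212), the rose head at (267,202) and the stand's hub at (377,205). I'll measure these next.

```bash
python3 - <<'E'
from h import *
for n in('scene','side'):
    p,d,i=cap(n)
    f=cv2.imread('pics/%s0.png'%n)
    if n=='scene':
        for nm,(u,v),z in(('teal',(226,213),.09),('rose',(267,203),.09),('hub',(377,205),.11),('foot',(375,222),.014),('rack',(249,212),.08)):
            print(nm,onz(i,u,v,z).round(3),dep(i,d,u,v).round(3))
    hsv=cv2.cvtColor(p,cv2.COLOR_RGB2HSV)
    m=cv2.inRange(hsv,(75,70,40),(100,255,255))
    k,l,s,c=cv2.connectedComponentsWithStats(m)
    for j in range(1,k):
        if s[j,4]>60:
            u,v=c[j]; print(n,s[j],c[j].round(1),onz(i,u,v,.09).round(3),dep(i,d,*c[j]).round(3))
E
```

```text
teal [ 0.569 -0.262  0.09 ] [ 0.59  -0.255  0.123]
rose [ 0.545 -0.141  0.09 ] [ 0.567 -0.137  0.123]
hub [0.596 0.184 0.11 ] [0.576 0.192 0.077]
foot [0.6   0.189 0.014] [0.631 0.177 0.071]
rack [ 0.566 -0.196  0.08 ] [ 0.567 -0.196  0.082]
scene [345  21  19  24 351] [354.   32.3] [-0.31   0.249  0.09 ] [-0.743  0.332 -0.186]
scene [222  27  21  25 371] [231.4  38.4] [-0.311 -0.283  0.09 ] [-0.729 -0.353 -0.178]
scene [538  87  27  27 458] [551.8  98.4] [0.177 0.93  0.09 ] [0.381 0.731 0.284]
scene [599 118  35  30 644] [615.6 132.2] [0.365 1.078 0.09 ] [ 0.135  1.399 -0.181]
scene [213 201  28  25 339] [227.  214.8] [ 0.576 -0.259  0.09 ] [ 0.59  -0.254  0.113]
scene [397 298  31  31 748] [412.  312.8] [0.912 0.22  0.09 ] [0.908 0.223 0.077]
scene [266 310  32  33 797] [281.5 326.1] [ 0.912 -0.11   0.09 ] [ 0.909 -0.111  0.08 ]
side [422   0  17  21 270] [429.4   8.9] [ 0.197 -1.672  0.09 ] [ 0.227 -1.375  0.184]
side [324 138  23  13 170] [335.6 144.7] [ 0.564 -0.245  0.09 ] [ 0.564 -0.245  0.09 ]
side [216 152  23  17 284] [226.9 159.5] [ 0.908 -0.104  0.09 ] [ 0.915 -0.118  0.077]
side [171 225  29  23 498] [184.8 235.7] [0.908 0.224 0.09 ] [0.914 0.217 0.08 ]
```

View pics/side0.png

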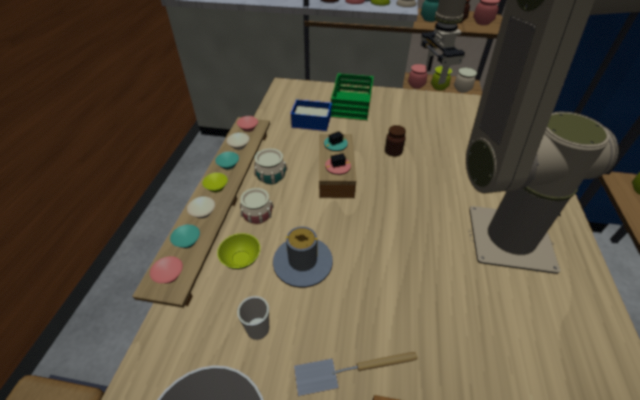

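The side view confirms the teal head at (336,142). Both views agree on about (0.567, -0.255). Moving above it for a close look.

```bash
python3 -m pendant '[{"translation":[41,-13,-4],"twist":[0,0,0],"grip":1},{"translation":[41,-13,-4],"twist":[0,0,0],"grip":1},{"translation":[41,-13,-4],"twist":[0,0,0],"grip":1},{"translation":[41,-13,-4],"twist":[0,0,0],"grip":1},{"translation":[41,-13,-4],"twist":[0,0,0],"grip":1},{"translation":[41,-13,-4],"twist":[0,0,0],"grip":1},{"translation":[41,-13,-4],"twist":[0,0,0],"grip":1},{"translation":[41,-13,-4],"twist":[0,0,0],"grip":1},{"translation":[41,-13,-4],"twist":[0,0,0],"grip":1},{"translation":[0,0,0],"twist":[0,0,0],"grip":1}]'
python3 - <<'E'
from h import *
p,d,i=cap('wrist','w1.png'); s=robot.read_state(); print(s['tool_pos'],s['orientation'],s['force'],R.from_rotvec(s['orientation']).as_matrix().round(3))
hsv=cv2.cvtColor(p,cv2.COLOR_RGB2HSV)
np.savez('w1.npz',p=p,d=d,**{k:np.array(v) for k,v in i.items()})
m=cv2.inRange(hsv,(75,70,40),(100,255,255))
k,l,s,c=cv2.connectedComponentsWithStats(m)
for j in range(1,k):
    if s[j,4]>300: print(s[j],c[j],onz(i,*c[j],.09))
E
```

```text
t: 1.25
tool_pos: [0.5434, -0.2801, 0.2535]
orientation: [-3.071, -0.648, 0.0]
force: [-0.4, -0.1, -0.7]
opening: 0.093
[ 0.54186242 -0.28175975  0.25312898] [-3.07162671e+00 -6.47045446e-01  2.71689664e-03] [ 0.23051029  0.12077532 -0.01476901] [[ 0.915  0.403 -0.002]
 [ 0.403 -0.915  0.002]
 [-0.001 -0.003 -1.   ]]
[ 266  101   89   89 4229] [310.41972097 142.63135493] [ 0.5692694  -0.25937125  0.09      ]
```

View pics/w1.png

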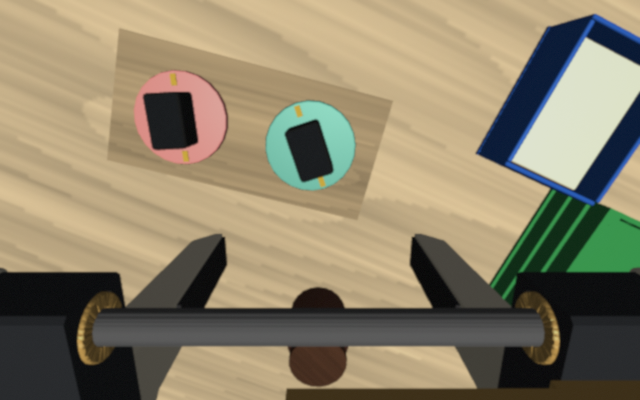

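The wrist view shows the teal disc centred at about (310,145), with its dashes at (298,111) and (322,181). The boss's long axis lies along the dashes. The rose head is to the left at (181,117).

```bash
cat >> h.py <<'E'
def head(p,i,z):
    hsv=cv2.cvtColor(p,cv2.COLOR_RGB2HSV); m=cv2.inRange(hsv,(75,70,40),(100,255,255))
    k,l,s,c=cv2.connectedComponentsWithStats(m); j=1+np.argmax(s[1:,4])
    pts=cv2.convexHull(np.argwhere(l==j)[:,::-1].astype(np.float32))
    w=np.array([onz(i,u+0.,v+0.,z)[:2] for u,v in pts[:,0]])
    (c,r)=cv2.minEnclosingCircle((w*1000).astype(np.float32))
    hm=cv2.fillConvexPoly(np.zeros_like(m),pts.astype(np.int32),255)
    y=cv2.inRange(hsv,(18,110,100),(34,255,255))&hm
    k,l,s,cc=cv2.connectedComponentsWithStats(y)
    ds=[onz(i,*cc[j],z)[:2] for j in range(1,k) if s[j,4]>8]
    return np.array(c)/1000,r,np.array(ds),s[1:,4]
E
python3 - <<'E'
from h import *
f=np.load('w1.npz'); i={k:f[k] for k in('vertical_fov','cx','cy','cam_to_world')}
c,r,ds,a=head(f['p'],i,.09); print(c,r,ds,a)
e=ds[0]-ds[1]; print('mid',ds.mean(0),'dist',np.linalg.norm(e),'ang',np.degrees(np.arctan2(e[1],e[0])))
s=robot.read_state(); M=R.from_rotvec(s['orientation']).as_matrix()
print('tool x ang',np.degrees(np.arctan2(M[1,0],M[0,0])),'delta tool',M.T@np.r_[c-s['tool_pos'][:2],0]*1000)
print('rack depth z',[dep(i,f['d'],u,v).round(3) for u,v in((310,150),(345,140),(250,150),(370,130))])
E
```

```text
[ 0.56586658 -0.26036713] 41.006500244140625 [[ 0.59090934 -0.23793993]
 [ 0.5403066  -0.2830116 ]] [45 43]
mid [ 0.56560797 -0.26047576] dist 0.06776497650100659 ang 41.69133951671489
tool x ang 23.791242906888115 delta tool [ 3.05941947e+01 -9.89135951e+00 -7.47211633e-03]
rack depth z [array([ 0.568, -0.26 ,  0.124]), array([ 0.584, -0.287,  0.09 ]), array([ 0.538, -0.21 ,  0.079]), array([ 0.601, -0.306,  0.079])]
```

```bash
python3 -m pendant '[{"translation":[15,-5,10],"twist":[0,0,0],"grip":1},{"translation":[15,-5,10],"twist":[0,0,0],"grip":1},{"translation":[0,0,10],"twist":[0,0,-0.11],"grip":1},{"translation":[0,0,10],"twist":[0,0,-0.11],"grip":1},{"translation":[0,0,10],"twist":[0,0,-0.1],"grip":1},{"translation":[0,0,10],"twist":[0,0,0],"grip":1},{"translation":[0,0,10],"twist":[0,0,0],"grip":1},{"translation":[0,0,0],"twist":[0,0,0],"grip":1},{"translation":[0,0,0],"twist":[0,0,0],"grip":1},{"translation":[0,0,0],"twist":[0,0,0],"grip":1}]' 50
cat >> h.py <<'E'
def tool(c=None,ang=None):
    s=robot.read_state(); M=R.from_rotvec(s['orientation']).as_matrix()
    print('t',s['t'],'pos',s['tool_pos'].round(4),'xang',np.degrees(np.arctan2(M[1,0],M[0,0])).round(2),'zax',M[:,2].round(4),'F',s['force'].round(1),'T',s['wrist_torque'].round(2),'op',round(s['opening'],4),'q6',s['q'][5].round(3))
    if c is not None: print('delta tool mm',(M.T@np.r_[np.array(c)-s['tool_pos'][:2],0]*1000).round(1))
E
python3 - <<'E'
from h import *
p,d,i=cap('wrist','w2.png'); c,r,ds,a=head(p,i,.09); print(c,r,ds,a)
if len(ds)>1:
    e=ds[0]-ds[-1]; print('ang',np.degrees(np.arctan2(e[1],e[0])))
tool(c)
E
```

```text
t: 2.3
tool_pos: [0.5631, -0.2604, 0.1723]
orientation: [-2.926, -1.121, 0.01]
force: [-0.7, -0.3, -0.6]
opening: 0.093
[ 0.56617126 -0.25982309] 41.304988861083984 [[ 0.59107927 -0.23788238]
 [ 0.53748097 -0.28535996]] [78 12]
ang 41.53464699371386
t 2.35 pos [ 0.5633 -0.2604  0.1726] xang 41.92 zax [-0.0087  0.005  -0.9999] F [-0.2 -0.2  0.2] T [ 0.03 -0.04 -0.02] op 0.0929 q6 0.323
delta tool mm [ 2.5  1.5 -0. ]
```

```bash
python3 -m pendant '[{"translation":[2.5,1.5,0],"twist":[-0.009,0.003,0],"grip":1},{"translation":[0,0,10],"twist":[0,0,0],"grip":1},{"translation":[0,0,15],"twist":[0,0,0],"grip":1},{"translation":[0,0,15],"twist":[0,0,0],"grip":1},{"translation":[0,0,15],"twist":[0,0,0],"grip":1},{"translation":[0,0,12],"twist":[0,0,0],"grip":1},{"translation":[0,0,8],"twist":[0,0,0],"grip":1},{"translation":[0,0,0],"twist":[0,0,0],"grip":1},{"translation":[0,0,0],"twist":[0,0,0],"grip":1},{"translation":[0,0,0],"twist":[0,0,0],"grip":1}]'
cat >> h.py <<'E'
def lvl():
    s=robot.read_state(); M=R.from_rotvec(s['orientation']).as_matrix(); print('level twist',np.cross([0,0,1],M.T@[0,0,-1]).round(4))
E
python3 -c "
from h import *
tool([.566,-.260]);lvl()"
```

```text
t: 3.35
tool_pos: [0.5661, -0.2596, 0.0902]
orientation: [-2.934, -1.122, 0.001]
force: [-0.6, 0.3, 0.3]
opening: 0.0928
t 3.35 pos [ 0.5661 -0.2596  0.0902] xang 41.87 zax [-6.e-04  4.e-04 -1.e+00] F [-0.6  0.3  0.3] T [ 0.03 -0.01 -0.01] op 0.0928 q6 0.328
delta tool mm [-0.3  0.3 -0. ]
level twist [-0.0007  0.0002  0.    ]
```

```bash
python3 -m pendant '[{"translation":[0,0,-4],"twist":[0,0,0],"grip":1},{"translation":[0,0,0],"twist":[0,0,0],"grip":-1},{"translation":[0,0,0],"twist":[0,0,0],"grip":-1},{"translation":[0,0,0],"twist":[0,0,0],"grip":-1},{"translation":[0,0,0],"twist":[0,0,0],"grip":-1},{"translation":[0,0,0],"twist":[0,0,0],"grip":-1},{"translation":[0,0,0],"twist":[0,0,0],"grip":-1},{"translation":[0,0,0],"twist":[0,0,0],"grip":-1},{"translation":[0,0,0],"twist":[0,0,0],"grip":-1},{"translation":[0,0,0],"twist":[0,0,0],"grip":-1}]' 50
python3 -c "
from h import *
tool([.566,-.260]);lvl()"
```

```text
t: 4.35
tool_pos: [0.5678, -0.2605, 0.0977]
orientation: [2.931, 1.121, 0.004]
force: [-0.2, 0.6, 0.8]
opening: 0.0298
t 4.35 pos [ 0.5678 -0.2605  0.0977] xang 41.87 zax [ 0.0038 -0.002  -1.    ] F [-0.2  0.6  0.8] T [0.13 0.05 0.02] op 0.0298 q6 0.328
delta tool mm [-1.  -1.6 -0. ]
level twist [ 0.004  -0.0015  0.    ]
```

Gripped: the opening is 29.8 mm, which matches the 30 mm boss. Lifting.

```bash
python3 -m pendant '[{"translation":[0,0,-10],"twist":[0,0,0],"grip":-1},{"translation":[0,0,-16],"twist":[0,0,0],"grip":-1},{"translation":[0,0,-18],"twist":[0,0,0],"grip":-1},{"translation":[0,0,-18],"twist":[0,0,0],"grip":-1},{"translation":[0,0,-18],"twist":[0,0,0],"grip":-1},{"translation":[0,0,-18],"twist":[0,0,0],"grip":-1},{"translation":[0,0,-18],"twist":[0,0,0],"grip":-1},{"translation":[0,0,-18],"twist":[0,0,0],"grip":-1},{"translation":[0,0,-10],"twist":[0,0,0],"grip":-1},{"translation":[0,0,0],"twist":[0,0,0],"grip":-1}]'
python3 -c "
from h import *
tool([.529,.124]);lvl()"
```

```text
t: 5.35
tool_pos: [0.5656, -0.2593, 0.2541]
orientation: [2.933, 1.122, 0.002]
force: [-0.0, 0.0, -4.4]
opening: 0.0296
t 5.35 pos [ 0.5656 -0.2593  0.2541] xang 41.87 zax [ 0.002 -0.001 -1.   ] F [-0.   0.  -4.4] T [-0.06 -0.07 -0.01] op 0.0296 q6 0.328
delta tool mm [ 228.6 -309.8   -0.5]
level twist [ 0.0021 -0.0008  0.    ]
```

```bash
python3 -m pendant '[{"translation":[15,-20,0],"twist":[0,0,0],"grip":-1},{"translation":[25,-34,0],"twist":[0,0,0],"grip":-1},{"translation":[26,-35,0],"twist":[0,0,0],"grip":-1},{"translation":[26,-35,0],"twist":[0,0,0],"grip":-1},{"translation":[26,-35,0],"twist":[0,0,0],"grip":-1},{"translation":[26,-35,0],"twist":[0,0,0],"grip":-1},{"translation":[26,-35,0],"twist":[0,0,0],"grip":-1},{"translation":[26,-35,0],"twist":[0,0,0],"grip":-1},{"translation":[18,-25,0],"twist":[0,0,0],"grip":-1},{"translation":[0,0,0],"twist":[0,0,0],"grip":-1}]'
python3 - <<'E'
from h import *
p,d,i=cap('wrist','w3.png'); tool([.529,.124]);lvl()
np.savez('w3.npz',p=p,d=d,**{k:np.array(v) for k,v in i.items()})
E
```

```text
t: 6.35
tool_pos: [0.5262, 0.1107, 0.2454]
orientation: [-2.934, -1.114, 0.012]
force: [0.6, -0.9, -4.3]
opening: 0.0298
t 6.4 pos [0.5264 0.109  0.2452] xang 41.56 zax [-8.7e-03 -7.0e-04 -1.0e+00] F [-0.1  0.7 -5.1] T [-0.04  0.03  0.02] op 0.0297 q6 0.954
delta tool mm [11.9 -9.5 -0. ]
level twist [-0.0052  0.007   0.    ]
```

View pics/w3.png

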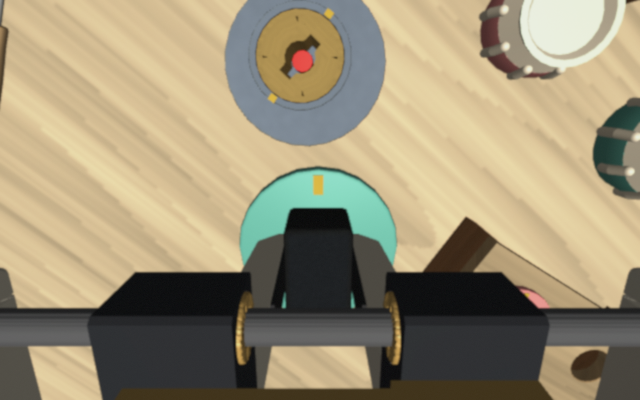

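The wrist view shows the hub face at about (300,55), with the red plunger at (302,62). The keyways run from (286,70) to (315,41), and the index marks are at (329,14) and (273,98). I'll segment this and zoom in.

```bash
python3 - <<'E'
from h import *
f=np.load('w3.npz'); i={k:f[k] for k in('vertical_fov','cx','cy','cam_to_world')}; p=f['p']
hsv=cv2.cvtColor(p,cv2.COLOR_RGB2HSV)
roi=np.zeros(p.shape[:2],np.uint8); cv2.circle(roi,(300,55),56,255,-1)
b=cv2.inRange(hsv,(12,80,80),(35,255,255))&roi
k,l,s,c=cv2.connectedComponentsWithStats(b)
print(s[1:][s[1:,4]>8],c[1:][s[1:,4]>8])
j=1+np.argmax(s[1:,4]); h=cv2.convexHull(np.argwhere(l==j)[:,::-1].astype(np.float32))
w=np.array([onz(i,u,v,.11)[:2] for u,v in h[:,0]])*1000
e=cv2.fitEllipse(w.astype(np.float32)); print('hub',e,cv2.minEnclosingCircle(w.astype(np.float32)))
pc=p[0:115,240:360]; cv2.imwrite('pics/z3.png',np.hstack([cv2.resize(pc[:,:,::-1],None,fx=5,fy=5,interpolation=cv2.INTER_CUBIC)]))
E
```

```text
[[ 256    9   88   94 5724]] [[299.54786862  54.83368274]]
hub ((592.1656494140625, 191.29428100585938), (67.00079345703125, 80.03055572509766), 94.94830322265625) ((592.1073608398438, 190.92491149902344), 41.279293060302734)
```

View pics/z3.png

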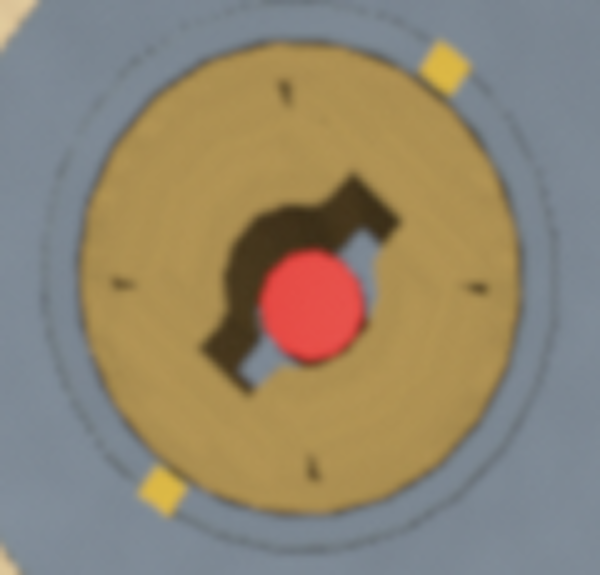

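```bash
cat > hub.py <<'E'
from h import *
def hub(i,C,M,x0,y0,fx):
    Z=.11; g=lambda q:np.array([onz(i,x0+u/fx,y0+v/fx,Z)[:2]*1000 for u,v in q])
    c=g(C); m=g(M); e=(c[0]+c[1]-c[2]-c[3])/2; em=m[0]-m[1]
    print('slot centre',c.mean(0).round(1),'len',np.linalg.norm(e).round(1),'w',np.linalg.norm(c[0]-c[1]).round(1),np.linalg.norm(c[2]-c[3]).round(1),'ang',np.degrees(np.arctan2(e[1],e[0])).round(2))
    print('marks mid',m.mean(0).round(1),'dist',np.linalg.norm(em).round(1),'ang',np.degrees(np.arctan2(em[1],em[0])).round(2))
    return c.mean(0)/1000
E
python3 - <<'E'
from hub import *
f=np.load('w3.npz'); i={k:f[k] for k in('vertical_fov','cx','cy','cam_to_world')}; p=f['p']
c=hub(i,[(353,174),(400,222),(202,347),(249,393)],[(445,68),(162,490)],240,0,5)
hsv=cv2.cvtColor(p,cv2.COLOR_RGB2HSV)
roi=np.zeros(p.shape[:2],np.uint8); cv2.ellipse(roi,(300,55),(45,47),0,0,360,255,-1)
b=cv2.inRange(hsv,(12,80,80),(24,200,255))&roi
h=cv2.convexHull(np.argwhere(b)[:,::-1].astype(np.float32))
w=np.array([onz(i,u+.0,v+.0,.11)[:2] for u,v in h[:,0]])*1000; print('brass',cv2.fitEllipse(w.astype(np.float32)))
print('z',dep(i,f['d'],275,55),dep(i,f['d'],325,55))
# held head: front dash and disc, orientation and centre
tool(c)
s=robot.read_state(); zo=s['tool_pos'][2]-.0177+.01; print('disc top z',zo)
y=cv2.inRange(hsv,(18,110,100),(34,255,255)); y[:170]=0;y[200:]=0;y[:,:300]=0;y[:,340:]=0
ys=np.argwhere(y).mean(0); print('dash',ys,onz(i,ys[1],ys[0],zo))
d=f['d']; print('disc depth z',dep(i,d,290,195),dep(i,d,345,195))
E
```

```text
slot centre [592.3 190.7] len 34.9 w 10.0 10.1 ang -2.04
marks mid [592.1 190.8] dist 76.8 ang 5.4
brass ((592.2483520507812, 191.158447265625), (68.87265014648438, 69.56781005859375), 93.09243774414062)
z [0.58036621 0.20630395 0.11082726] [0.60647809 0.17709565 0.10880117]
t 6.4 pos [0.5264 0.109  0.2452] xang 41.56 zax [-8.7e-03 -7.0e-04 -1.0e+00] F [-0.1  0.7 -5.1] T [-0.04  0.03  0.02] op 0.0297 q6 0.954
delta tool mm [103.5 -17.4  -0.6]
disc top z 0.23753302869347978
dash [184.5 318. ] [0.54975994 0.13298779 0.23753303]
disc depth z [0.53615522 0.13983552 0.23704948] [0.55451895 0.11893723 0.23641695]
```

Hub centre is about (592, 191) mm, with the keyways at -2° and the marks at +5.4°. The brass outline is round and lies at z = 0.11, so the numbers agree. Next I align the head's yaw while still short of the hub and look again.

```bash
python3 -m pendant '[{"translation":[10,-20,0],"twist":[-0.005,0.007,0],"grip":-1},{"translation":[10,-20,0],"twist":[0,0,0],"grip":-1},{"translation":[10,-20,0],"twist":[0,0,0],"grip":-1},{"translation":[8,-20,0],"twist":[0,0,0.06],"grip":-1},{"translation":[0,0,0],"twist":[0,0,0.14],"grip":-1},{"translation":[0,0,0],"twist":[0,0,0.14],"grip":-1},{"translation":[0,0,0],"twist":[0,0,0.14],"grip":-1},{"translation":[0,0,0],"twist":[0,0,0.14],"grip":-1},{"translation":[0,0,0],"twist":[0,0,0.14],"grip":-1},{"translation":[0,0,0],"twist":[0,0,0],"grip":-1}]'
python3 -m pendant '[{"translation":[0,0,0],"twist":[0,0,0],"grip":-1},{"translation":[0,0,0],"twist":[0,0,0],"grip":-1},{"translation":[0,0,0],"twist":[0,0,0],"grip":-1},{"translation":[0,0,0],"twist":[0,0,0],"grip":-1},{"translation":[0,0,0],"twist":[0,0,0],"grip":-1},{"translation":[0,0,0],"twist":[0,0,0],"grip":-1},{"translation":[0,0,0],"twist":[0,0,0],"grip":-1},{"translation":[0,0,0],"twist":[0,0,0],"grip":-1},{"translation":[0,0,0],"twist":[0,0,0],"grip":-1},{"translation":[0,0,0],"twist":[0,0,0],"grip":-1}]'
python3 - <<'E'
from h import *
tool();p,d,i=cap('wrist','w4.png'); tool([.592,.191]);lvl()
np.savez('w4.npz',p=p,d=d,**{k:np.array(v) for k,v in i.items()})
cv2.imwrite('pics/z4.png',cv2.resize(p[0:240,180:460,::-1],None,fx=2.5,fy=2.5,interpolation=cv2.INTER_CUBIC))
E
```

```text
t: 7.4
tool_pos: [0.5014, 0.1846, 0.2387]
orientation: [3.131, -0.116, -0.012]
force: [-0.3, 0.2, -3.9]
opening: 0.0296
t: 8.4
tool_pos: [0.5017, 0.1827, 0.238]
orientation: [3.131, -0.098, -0.014]
force: [0.3, -0.9, -3.9]
opening: 0.0298
t 8.4 pos [0.5017 0.1827 0.238 ] xang -3.6 zax [-0.0091 -0.0086 -0.9999] F [ 0.3 -0.9 -3.9] T [ 0.   -0.01  0.03] op 0.0298 q6 1.891
t 8.45 pos [0.5017 0.1827 0.238 ] xang -3.59 zax [-0.0091 -0.0086 -0.9999] F [-0.2  0.2 -3.3] T [ 0.03 -0.01 -0.03] op 0.0298 q6 1.891
delta tool mm [ 89.6 -14.   -0.9]
level twist [ 0.0092  0.0085 -0.    ]
```

View pics/z4.png

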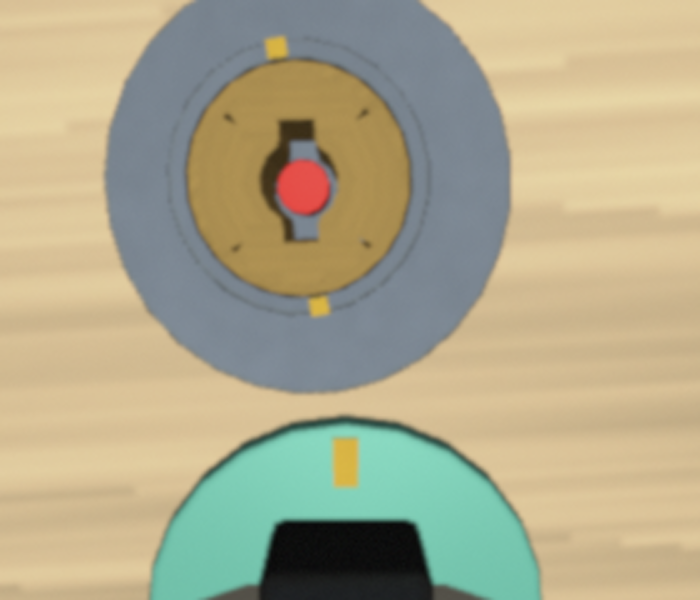

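The close view shows slot ends at (278–313,121) and (284–319,242) in zoomed pixels, marks at (277,47) and (319,306), and the head's dash at (345,462). The dash is nearly parallel to the slot.

```bash
python3 - <<'E'
from hub import *
f=np.load('w4.npz'); i={k:f[k] for k in('vertical_fov','cx','cy','cam_to_world')}
c=hub(i,[(278,121),(313,121),(284,242),(319,242)],[(277,47),(319,306)],180,0,2.5)
s=robot.read_state(); M=R.from_rotvec(s['orientation']).as_matrix()
zt=s['tool_pos'][2]-.0077
for q in((345,438),(345,462),(345,486)):
    w=onz(i,180+q[0]/2.5,q[1]/2.5,zt); print('dash in tool',(M.T@(w-s['tool_pos'])*1000).round(1))
tool(c)
# rim of disc on plane
w=np.array([(M.T@(onz(i,180+u/2.5,v/2.5,zt)-s['tool_pos'])*1000)[:2] for u,v in((151,580),(178,500),(240,440),(345,419),(450,444),(512,505),(540,580))])
A=np.c_[2*w,np.ones(len(w))]; x=np.linalg.lstsq(A,(w**2).sum(1),rcond=None)[0]; print('disc centre in tool',x[:2].round(1),'r',np.sqrt(x[2]+x[0]**2+x[1]**2).round(1))
E
```

```text
slot centre [591.6 191. ] len 35.5 w 10.6 11.0 ang -1.46
marks mid [591.9 190.9] dist 76.8 ang 5.28
dash in tool [36.6 -0.7  7.4]
dash in tool [31.7 -0.7  7.4]
dash in tool [26.7 -0.7  7.5]
t 8.45 pos [0.5017 0.1827 0.238 ] xang -3.59 zax [-0.0091 -0.0086 -0.9999] F [-0.2  0.2 -3.3] T [ 0.03 -0.01 -0.03] op 0.0298 q6 1.891
delta tool mm [ 89.2 -13.9  -0.9]
disc centre in tool [ 0.2 -0.8] r 40.9
```

```bash
python3 -m pendant '[{"translation":[0,0,0],"twist":[0.009,0.0085,-0.033],"grip":-1},{"translation":[15,-2,0],"twist":[0,0,0],"grip":-1},{"translation":[20,-2,0],"twist":[0,0,0],"grip":-1},{"translation":[20,-2.5,0],"twist":[0,0,0],"grip":-1},{"translation":[20,-2.5,0],"twist":[0,0,0],"grip":-1},{"translation":[15,-1.5,0],"twist":[0,0,0],"grip":-1},{"translation":[0,0,0],"twist":[0,0,0],"grip":-1},{"translation":[0,0,0],"twist":[0,0,0],"grip":-1},{"translation":[0,0,0],"twist":[0,0,0],"grip":-1},{"translation":[0,0,0],"twist":[0,0,0],"grip":-1}]'
python3 -c "
from h import *
tool([.592,.1905]);lvl()"
```

```text
t: 9.45
tool_pos: [0.5933, 0.191, 0.2373]
orientation: [3.141, -0.043, -0.003]
force: [0.1, 0.8, -3.3]
opening: 0.0298
t 9.45 pos [0.5933 0.191  0.2373] xang -1.57 zax [-0.0017  0.     -1.    ] F [ 0.1  0.8 -3.3] T [ 0.04 -0.01  0.02] op 0.0298 q6 1.827
delta tool mm [-1.3  0.6  0. ]
level twist [ 0.      0.0017 -0.    ]
```

```bash
python3 -m pendant '[{"translation":[-1.3,0.5,5],"twist":[0,0.0015,0],"grip":-1},{"translation":[0,0,10],"twist":[0,0,0],"grip":-1},{"translation":[0,0,10],"twist":[0,0,0],"grip":-1},{"translation":[0,0,10],"twist":[0,0,0],"grip":-1},{"translation":[0,0,8],"twist":[0,0,0],"grip":-1},{"translation":[0,0,5],"twist":[0,0,0],"grip":-1},{"translation":[0,0,0],"twist":[0,0,0],"grip":-1},{"translation":[0,0,0],"twist":[0,0,0],"grip":-1},{"translation":[0,0,0],"twist":[0,0,0],"grip":-1},{"translation":[0,0,0],"twist":[0,0,0],"grip":-1}]'
python3 -c "
from h import *
tool([.592,.1905]);lvl()"
```

```text
t: 10.45
tool_pos: [0.5901, 0.1905, 0.1843]
orientation: [3.141, -0.042, -0.002]
force: [-0.8, 0.6, -3.7]
opening: 0.0297
t 10.45 pos [0.5901 0.1905 0.1843] xang -1.54 zax [-1.5e-03 -3.0e-04 -1.0e+00] F [-0.8  0.6 -3.7] T [0.03 0.03 0.05] op 0.0297 q6 1.827
delta tool mm [ 1.9 -0.  -0. ]
level twist [ 0.0004  0.0014 -0.    ]
```

```bash
python3 -m pendant '[{"translation":[1.5,0,0],"twist":[0,0.001,0],"grip":-1},{"translation":[0,0,3],"twist":[0,0,0],"grip":-1},{"translation":[0,0,3],"twist":[0,0,0],"grip":-1},{"translation":[0,0,3],"twist":[0,0,0],"grip":-1},{"translation":[0,0,3],"twist":[0,0,0],"grip":-1},{"translation":[0,0,2],"twist":[0,0,0],"grip":-1},{"translation":[0,0,0],"twist":[0,0,0],"grip":-1},{"translation":[0,0,0],"twist":[0,0,0],"grip":-1},{"translation":[0,0,0],"twist":[0,0,0],"grip":-1},{"translation":[0,0,0],"twist":[0,0,0],"grip":-1}]'
python3 -c "
from h import *
tool([.592,.1905]);lvl()"
```

```text
t: 11.45
tool_pos: [0.5926, 0.1905, 0.1702]
orientation: [3.141, -0.042, 0.003]
force: [-0.1, 0.8, -4.7]
opening: 0.0294
t 11.45 pos [0.5926 0.1905 0.1702] xang -1.55 zax [ 1.8e-03 -1.0e-04 -1.0e+00] F [-0.1  0.8 -4.7] T [-0.01 -0.01  0.03] op 0.0294 q6 1.827
delta tool mm [-0.6  0.  -0. ]
level twist [ 0.0001 -0.0018  0.    ]
```

```bash
python3 -m pendant '[{"translation":[-0.3,0,2],"twist":[0,0,0],"grip":-1},{"translation":[0,0,2],"twist":[0,0,0],"grip":-1},{"translation":[0,0,3],"twist":[0,0,0],"grip":-1},{"translation":[0,0,3],"twist":[0,0,0],"grip":-1},{"translation":[0,0,3],"twist":[0,0,0],"grip":-1},{"translation":[0,0,3],"twist":[0,0,0],"grip":-1},{"translation":[0,0,2],"twist":[0,0,0],"grip":-1},{"translation":[0,0,0],"twist":[0,0,0],"grip":-1},{"translation":[0,0,0],"twist":[0,0,0],"grip":-1},{"translation":[0,0,0],"twist":[0,0,0],"grip":-1}]'
python3 -c "
from h import *
tool([.592,.1905]);lvl()"
```

```text
t: 12.45
tool_pos: [0.5926, 0.1903, 0.1507]
orientation: [3.141, -0.043, 0.004]
force: [0.6, -0.7, -3.4]
opening: 0.0297
t 12.45 pos [0.5926 0.1903 0.1507] xang -1.55 zax [ 2.4e-03 -3.0e-04 -1.0e+00] F [ 0.6 -0.7 -3.4] T [-0.09 -0.12 -0.01] op 0.0297 q6 1.827
delta tool mm [-0.6 -0.1 -0. ]
level twist [ 0.0002 -0.0024  0.    ]
```

The keys are in: the TCP is 12 mm below the level where they would rest on the face, with no contact force. Pushing on against the spring.

```bash
python3 -m pendant '[{"translation":[-0.4,0,2],"twist":[0,-0.002,0],"grip":-1},{"translation":[0,0,2],"twist":[0,0,0],"grip":-1},{"translation":[0,0,3],"twist":[0,0,0],"grip":-1},{"translation":[0,0,3],"twist":[0,0,0],"grip":-1},{"translation":[0,0,2],"twist":[0,0,0],"grip":-1},{"translation":[0,0,2],"twist":[0,0,0],"grip":-1},{"translation":[0,0,2],"twist":[0,0,0],"grip":-1},{"translation":[0,0,2],"twist":[0,0,0],"grip":-1},{"translation":[0,0,1],"twist":[0,0,0],"grip":-1},{"translation":[0,0,1],"twist":[0,0,0],"grip":-1}]' 60
python3 -c "
from h import *
tool([.592,.1905]);lvl()"
```

```text
t: 13.45
tool_pos: [0.5931, 0.1905, 0.1332]
orientation: [-3.141, 0.042, -0.005]
force: [-3.6, -1.7, 5.0]
opening: 0.0298
t 13.45 pos [0.5931 0.1905 0.1332] xang -1.55 zax [ 3.3e-03  3.0e-04 -1.0e+00] F [-3.6 -1.7  5. ] T [-0.34  0.8   0.06] op 0.0298 q6 1.827
delta tool mm [-1.1  0.1 -0. ]
level twist [-0.0003 -0.0033  0.    ]
```

```bash
python3 -m pendant '[{"translation":[-0.5,0,1.5],"twist":[0,-0.003,0],"grip":-1},{"translation":[0,0,1.5],"twist":[0,0,0],"grip":-1},{"translation":[0,0,1.5],"twist":[0,0,0],"grip":-1},{"translation":[0,0,1.5],"twist":[0,0,0],"grip":-1},{"translation":[0,0,1],"twist":[0,0,0],"grip":-1},{"translation":[0,0,1],"twist":[0,0,0],"grip":-1},{"translation":[0,0,1],"twist":[0,0,0],"grip":-1},{"translation":[0,0,1],"twist":[0,0,0],"grip":-1},{"translation":[0,0,1],"twist":[0,0,0],"grip":-1},{"translation":[0,0,1],"twist":[0,0,0],"grip":-1}]'
python3 -c "
from h import *
tool([.592,.1905]);lvl()"
```

```text
t: 14.45
tool_pos: [0.5933, 0.1905, 0.128]
orientation: [-3.141, 0.042, -0.005]
force: [-5.4, -1.4, 8.8]
opening: 0.0296
t 14.45 pos [0.5933 0.1905 0.128 ] xang -1.54 zax [ 3.2e-03  4.0e-04 -1.0e+00] F [-5.4 -1.4  8.8] T [-0.44  1.27  0.02] op 0.0296 q6 1.826
delta tool mm [-1.3  0.1 -0. ]
level twist [-0.0005 -0.0032  0.    ]
```

```bash
python3 -m pendant '[{"translation":[-0.5,0,2],"twist":[0,-0.002,0],"grip":-1},{"translation":[0,0,2],"twist":[0,0,0],"grip":-1},{"translation":[0,0,2],"twist":[0,0,0],"grip":-1},{"translation":[0,0,2],"twist":[0,0,0],"grip":-1},{"translation":[0,0,2],"twist":[0,0,0],"grip":-1},{"translation":[0,0,2],"twist":[0,0,0],"grip":-1},{"translation":[0,0,2],"twist":[0,0,0],"grip":-1},{"translation":[0,0,2],"twist":[0,0,0],"grip":-1},{"translation":[0,0,2],"twist":[0,0,0],"grip":-1},{"translation":[0,0,2],"twist":[0,0,0],"grip":-1}]'
python3 - <<'E'
from h import *
tool([.592,.1905]);lvl()
ps,_,_=cap('side'); p,d,i=cap('wrist'); tool()
a=cv2.resize(ps[190:300,240:370,::-1],None,fx=4,fy=4,interpolation=cv2.INTER_CUBIC)
b=cv2.resize(p[:,120:520,::-1],(440,440)) if 0 else cv2.resize(p[:,:,::-1],(520,325))
b=b[:,:520]; cv2.imwrite('pics/z5.png',np.vstack([a[:275] if 0 else cv2.resize(a,(325,275)),b[:0,:325] if 0 else cv2.resize(b,(325,203))]))
cv2.imwrite('pics/side5.png',a)
np.savez('w5.npz',p=p,d=d,**{k:np.array(v) for k,v in i.items()})
# depth-based check of heights near the disc
for u,v in((290,190),(318,175),(345,190)): print(dep(i,d,u,v).round(4),p[v,u])
E
```

```text
t: 15.45
tool_pos: [0.5933, 0.1906, 0.1277]
orientation: [-3.141, 0.041, -0.01]
force: [-9.2, -2.7, 16.1]
opening: 0.0296
t 15.45 pos [0.5933 0.1906 0.1277] xang -1.51 zax [ 6.5e-03  1.0e-04 -1.0e+00] F [-9.2 -2.7 16.1] T [-0.83  2.07 -0.06] op 0.0296 q6 1.827
delta tool mm [-1.3  0.2 -0. ]
level twist [-0.0003 -0.0065  0.    ]
t 15.55 pos [0.5934 0.1906 0.1277] xang -1.51 zax [ 6.6e-03  1.0e-04 -1.0e+00] F [-8.6 -2.4 16.1] T [-0.72  2.   -0.07] op 0.03 q6 1.827
[0.6224 0.2047 0.1191] [132 212 188]
[0.6297 0.1904 0.1188] [174 189 135]
[0.6216 0.1769 0.1188] [134 215 190]
```

View pics/side5.png

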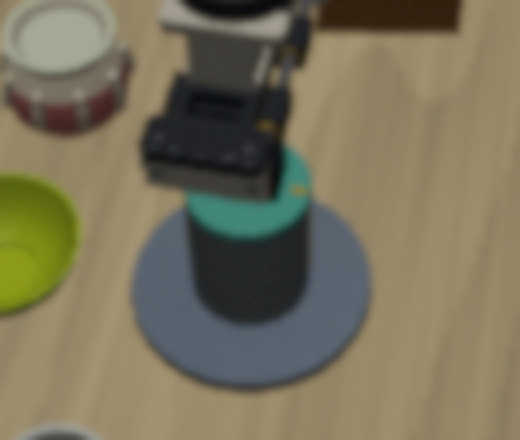

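z has stalled at 0.1277 while the push rose to 20 N. The depth reading puts the disc's top at 0.119, and the side view shows the teal disc seated on the sleeve. Next I relieve the sideways load and level the tool while keeping the push.

```bash
python3 -m pendant '[{"translation":[-1.2,-0.2,2],"twist":[0,-0.006,0],"grip":-1},{"translation":[-1.2,-0.2,2],"twist":[0,-0.006,0],"grip":-1},{"translation":[-1.2,-0.2,2],"twist":[0,-0.006,0],"grip":-1},{"translation":[-1.2,-0.2,2],"twist":[0,-0.006,0],"grip":-1},{"translation":[-1.2,-0.2,2],"twist":[0,-0.006,0],"grip":-1},{"translation":[-1.2,-0.2,2],"twist":[0,-0.006,0],"grip":-1},{"translation":[-1.2,-0.2,2],"twist":[0,-0.006,0],"grip":-1},{"translation":[-1.2,-0.2,2],"twist":[0,-0.006,0],"grip":-1},{"translation":[-1.2,-0.2,2],"twist":[0,-0.006,0],"grip":-1},{"translation":[-1.2,-0.2,2],"twist":[0,-0.006,0],"grip":-1}]'
python3 - <<'E'
from h import *
tool([.592,.1905]);lvl()
p,d,i=cap('wrist')
P=[dep(i,d,u,v) for u,v in((275,200),(290,190),(300,180),(335,180),(345,190),(360,200))]; print(np.array(P).round(4)); tool()
E
```

```text
t: 16.55
tool_pos: [0.5947, 0.1907, 0.1285]
orientation: [-3.141, 0.044, 0.033]
force: [-3.3, -3.5, 11.1]
opening: 0.0299
t 16.55 pos [0.5947 0.1907 0.1285] xang -1.59 zax [-2.090e-02  5.000e-04 -9.998e-01] F [-3.3 -3.5 11.1] T [-0.78  0.54  0.01] op 0.0299 q6 1.823
delta tool mm [-2.7  0.2  0.1]
level twist [ 0.0001  0.0209 -0.    ]
[[0.6187 0.2125 0.1198]
 [0.6235 0.2047 0.1192]
 [0.6286 0.1994 0.1191]
 [0.6281 0.1819 0.1192]
 [0.6229 0.177  0.1194]
 [0.6173 0.1694 0.1194]]
t 16.6 pos [0.5947 0.1907 0.1285] xang -1.59 zax [-2.100e-02  5.000e-04 -9.998e-01] F [-3.2 -3.  12.3] T [-0.77  0.57  0.02] op 0.0298 q6 1.823
```

The levelling twist accumulated and the tool now leans 0.021 rad the other way. I'll undo that and keep pushing.

```bash
python3 -m pendant '[{"translation":[-0.5,0,2],"twist":[0,0.008,0],"grip":-1},{"translation":[-0.5,0,2],"twist":[0,0.007,0],"grip":-1},{"translation":[-0.5,0,2],"twist":[0,0.005,0],"grip":-1},{"translation":[-0.5,0,2],"twist":[0,0.002,0],"grip":-1},{"translation":[-0.5,0,2],"twist":[0,0,0],"grip":-1},{"translation":[-0.5,0,2],"twist":[0,0,0],"grip":-1},{"translation":[-0.5,0,2],"twist":[0,0,0],"grip":-1},{"translation":[-0.5,0,2],"twist":[0,0,0],"grip":-1},{"translation":[-0.5,0,2],"twist":[0,0,0],"grip":-1},{"translation":[-0.5,0,2],"twist":[0,0,0],"grip":-1}]'
python3 - <<'E'
from h import *
tool([.592,.1905]);lvl()
E
```

```text
t: 17.6
tool_pos: [0.5944, 0.1908, 0.1278]
orientation: [-3.14, 0.043, -0.025]
force: [-6.4, -2.5, 13.9]
opening: 0.0297
t 17.6 pos [0.5944 0.1908 0.1278] xang -1.58 zax [ 1.600e-02  8.000e-04 -9.999e-01] F [-6.4 -2.5 13.9] T [-0.7   1.71  0.05] op 0.0297 q6 1.829
delta tool mm [-2.4  0.3 -0. ]
level twist [-0.0012 -0.016   0.    ]
```

```bash
python3 -m pendant '[{"translation":[-0.6,0,2],"twist":[0,-0.007,0],"grip":-1},{"translation":[-0.6,0,2],"twist":[0,-0.007,0],"grip":-1},{"translation":[-0.6,0,2],"twist":[0,-0.006,0],"grip":-1},{"translation":[-0.6,0,2],"twist":[0,-0.005,0],"grip":-1},{"translation":[-0.6,0,2],"twist":[0,-0.003,0],"grip":-1},{"translation":[-0.6,0,2],"twist":[0,-0.002,0],"grip":-1},{"translation":[-0.6,0,2],"twist":[0,-0.002,0],"grip":-1},{"translation":[-0.6,0,2],"twist":[0,-0.002,0],"grip":-1},{"translation":[-0.6,0,2],"twist":[0,-0.002,0],"grip":-1},{"translation":[-0.6,0,2],"twist":[0,-0.002,0],"grip":-1}]'
python3 - <<'E'
from h import *
tool([.592,.1905]);lvl()
ps,ds,js=cap('side','side6.png'); p,d,i=cap('wrist'); tool()
np.savez('w6.npz',p=p,d=d,**{k:np.array(v) for k,v in i.items()})
P=np.array([dep(i,d,u,v) for u in range(270,370,6) for v in range(178,206,4) if p[v,u,1]>p[v,u,0]+50])
c=np.linalg.lstsq(np.c_[P[:,:2]-[.592,.191],np.ones(len(P))],P[:,2],rcond=None)[0]; print('disc plane slopes, z at axis',c.round(4),len(P))
cv2.imwrite('pics/z6.png',np.hstack([cv2.resize(p[100:300,180:460,::-1],(420,300)),cv2.resize(ps[190:290,250:360,::-1],(330,300),interpolation=cv2.INTER_CUBIC)]))
E
```

```text
t: 18.6
tool_pos: [0.5951, 0.1907, 0.128]
orientation: [-3.139, 0.043, 0.006]
force: [-6.2, -2.4, 13.2]
opening: 0.0293
t 18.6 pos [0.5951 0.1907 0.128 ] xang -1.56 zax [-0.0036  0.0024 -1.    ] F [-6.2 -2.4 13.2] T [-0.75  1.34  0.02] op 0.0293 q6 1.824
delta tool mm [-3.1  0.3  0. ]
level twist [-0.0023  0.0037  0.    ]
t 18.7 pos [0.5951 0.1907 0.128 ] xang -1.57 zax [-0.0036  0.0023 -1.    ] F [-6.1 -3.5 13.2] T [-0.71  1.26 -0.03] op 0.0295 q6 1.824
disc plane slopes, z at axis [-0.0075  0.0045  0.1199] 112<stdin>:5: RuntimeWarning: overflow encountered in scalar add
```

View pics/z6.png

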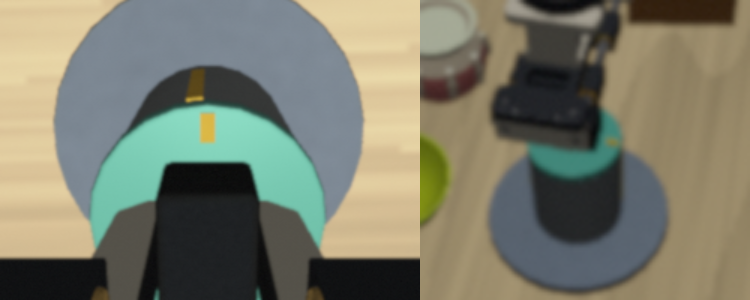

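The picture shows the disc flush on the sleeve, and the depth plane puts its top at 0.1199 against 0.120 nominal, tilted under 0.01 rad. One more call gives a somewhat firmer push and less side load.

```bash
python3 -m pendant '[{"translation":[-1.5,0,3],"twist":[0,-0.001,0],"grip":-1},{"translation":[-1.5,0,3],"twist":[0,-0.001,0],"grip":-1},{"translation":[-1.5,0,3],"twist":[0,-0.001,0],"grip":-1},{"translation":[-1.5,0,3],"twist":[0,-0.001,0],"grip":-1},{"translation":[-1.5,0,3],"twist":[0,-0.001,0],"grip":-1},{"translation":[-1.5,0,3],"twist":[0,-0.001,0],"grip":-1},{"translation":[-1.5,0,3],"twist":[0,-0.001,0],"grip":-1},{"translation":[-1.5,0,3],"twist":[0,-0.001,0],"grip":-1},{"translation":[-1.5,0,3],"twist":[0,-0.001,0],"grip":-1},{"translation":[-1.5,0,3],"twist":[0,-0.001,0],"grip":-1}]' 60
cat > chk.py <<'E'
from h import *
tool([.592,.1905]);lvl()
p,d,i=cap('wrist'); p=p.astype(int); tool()
P=np.array([dep(i,d,u,v) for u in range(270,370,6) for v in range(178,206,4) if p[v,u,1]>p[v,u,0]+50])
print('disc plane slopes, z at axis',np.linalg.lstsq(np.c_[P[:,:2]-[.592,.191],np.ones(len(P))],P[:,2],rcond=None)[0].round(4),len(P))
E
python3 chk.py
```

```text
t: 19.7
tool_pos: [0.5951, 0.1908, 0.1278]
orientation: [-3.136, 0.043, -0.039]
force: [-4.2, -3.0, 15.3]
opening: 0.0294
t 19.7 pos [0.5951 0.1908 0.1278] xang -1.56 zax [ 0.025   0.0045 -0.9997] F [-4.2 -3.  15.3] T [-0.74  1.39  0.08] op 0.0294 q6 1.827
delta tool mm [-3.1  0.4 -0.1]
level twist [-0.0052 -0.0248  0.    ]
t 19.75 pos [0.5951 0.1908 0.1278] xang -1.56 zax [ 0.0251  0.0045 -0.9997] F [-3.7 -2.2 17.3] T [-0.78  1.38  0.15] op 0.0295 q6 1.827
disc plane slopes, z at axis [ 2.1362 -0.0701  0.0535] 106
```

```bash
sed -i 's/if p\[v,u,1\].*\])/if p[v,u,1]>p[v,u,0]+50 and abs(dep(i,d,u,v)[2]-.12)<.006])/' chk.py
python3 -m pendant '[{"translation":[-1,0,3],"twist":[0.002,-0.009,0],"grip":-1},{"translation":[-1,0,3],"twist":[-0.002,-0.009,0],"grip":-1},{"translation":[-1,0,3],"twist":[-0.001,-0.008,0],"grip":-1},{"translation":[-1,0,3],"twist":[-0.001,-0.007,0],"grip":-1},{"translation":[-1,0,3],"twist":[-0.001,-0.006,0],"grip":-1},{"translation":[-1,0,3],"twist":[-0.001,-0.005,0],"grip":-1},{"translation":[-1,0,3],"twist":[-0.001,-0.004,0],"grip":-1},{"translation":[-1,0,3],"twist":[0,-0.004,0],"grip":-1},{"translation":[-1,0,3],"twist":[0,-0.004,0],"grip":-1},{"translation":[-1,0,3],"twist":[0,-0.004,0],"grip":-1}]'
python3 chk.py
```

```text
t: 20.75
tool_pos: [0.5964, 0.191, 0.1281]
orientation: [-3.139, 0.043, 0.008]
force: [-7.5, -3.0, 18.3]
opening: 0.0295
t 20.75 pos [0.5964 0.191  0.1281] xang -1.57 zax [-0.0053  0.0025 -1.    ] F [-7.5 -3.  18.3] T [-0.87  1.41  0.03] op 0.0295 q6 1.823
delta tool mm [-4.3  0.6  0. ]
level twist [-0.0024  0.0054  0.    ]
t 20.8 pos [0.5964 0.191  0.1281] xang -1.58 zax [-0.0053  0.0026 -1.    ] F [-6.8 -3.6 18.5] T [-0.83  1.48  0.02] op 0.0296 q6 1.824
disc plane slopes, z at axis [-0.0224 -0.0021  0.1203] 106
```

```bash
cat > chk2.py <<'E'
from h import *
tool()
p,d,i=cap('wrist'); hsv=cv2.cvtColor(p,cv2.COLOR_RGB2HSV)
f=200/np.tan(np.radians(i['vertical_fov'])/2); v,u=np.mgrid[:400,:640]
C=np.stack([(u-i['cx'])/f*d,-(v-i['cy'])/f*d,-d],-1); M=np.array(i['cam_to_world']); W=C@M[:3,:3].T+M[:3,3]
rad=np.hypot(W[...,0]-.592,W[...,1]-.191)
teal=(cv2.erode(cv2.inRange(hsv,(75,70,40),(100,255,255)),np.ones((5,5)))>0)&(rad<.05)&(abs(W[...,2]-.12)<.006)
foot=(abs(W[...,2]-.014)<.008)&(rad<.082)&(rad>.05)
wood=(abs(W[...,2])<.006)&(rad>.1)&(v<200)
for n,m in(('disc',teal),('foot',foot),('wood',wood)):
    P=W[m]; A=np.c_[P[:,:2]-[.592,.191],np.ones(len(P))]; c,res,_,_=np.linalg.lstsq(A,P[:,2],rcond=None)
    print(n,len(P),'slope',c[:2].round(4),'z0',c[2].round(4),'rms',(A@c-P[:,2]).std().round(4),'meanz',P[:,2].mean().round(4),'x range',P[:,0].min().round(3),P[:,0].max().round(3))
h,r,_,_=head(p,i,.12); print('disc circle',h.round(4),r)
E
python3 chk2.py
```

```text
t 20.8 pos [0.5964 0.191  0.1281] xang -1.58 zax [-0.0053  0.0026 -1.    ] F [-6.8 -3.6 18.5] T [-0.83  1.48  0.02] op 0.0296 q6 1.824
disc 5696 slope [-0.021  0.002] z0 0.1202 rms 0.0006 meanz 0.1197 x range 0.559 0.635
foot 12971 slope [-0.0013  0.0005] z0 0.0136 rms 0.0007 meanz 0.0136 x range 0.542 0.674
wood 89830 slope [-0.0015  0.0004] z0 -0.0003 rms 0.0008 meanz -0.0004 x range 0.576 0.744
disc circle [0.5958 0.1918] 41.33470916748047
```

The plane fit shows the disc is not flush: its slope is about 0.02 in x against a level foot, with the tool 3–4 mm to +x. I'll back off slightly, recentre, tilt to make the disc level, then push again.

```bash
python3 -m pendant '[{"translation":[0,0,-3],"twist":[0,0,0],"grip":-1},{"translation":[-1.2,-0.3,-1],"twist":[0,0.006,0],"grip":-1},{"translation":[-1.2,-0.3,0],"twist":[0,0.006,0],"grip":-1},{"translation":[-1.2,0,0],"twist":[0,0.006,0],"grip":-1},{"translation":[0,0,0],"twist":[0,0,0],"grip":-1},{"translation":[0,0,0],"twist":[0,0,0],"grip":-1},{"translation":[0,0,0],"twist":[0,0,0],"grip":-1},{"translation":[0,0,0],"twist":[0,0,0],"grip":-1},{"translation":[0,0,0],"twist":[0,0,0],"grip":-1},{"translation":[0,0,0],"twist":[0,0,0],"grip":-1}]'
sed -i 's/abs(W\[...,2\]-.12)<.006/abs(W[...,2]-.123)<.009/' chk2.py; python3 chk2.py
```

```text
t: 21.85
tool_pos: [0.5948, 0.191, 0.1357]
orientation: [-3.139, 0.044, -0.029]
force: [-0.7, -2.2, 4.0]
opening: 0.0296
t 21.85 pos [0.5948 0.191  0.1357] xang -1.61 zax [ 0.0186  0.0016 -0.9998] F [-0.7 -2.2  4. ] T [-0.46  0.37 -0.03] op 0.0296 q6 1.83
disc 5673 slope [0.0029 0.0016] z0 0.1276 rms 0.0006 meanz 0.1277 x range 0.558 0.634
foot 12132 slope [-0.0012  0.0009] z0 0.0136 rms 0.0007 meanz 0.0136 x range 0.545 0.674
wood 89541 slope [-0.0016  0.0004] z0 -0.0003 rms 0.0008 meanz -0.0005 x range 0.576 0.749
disc circle [0.5913 0.1919] 42.922664642333984
```

Now the disc is level to 0.004 with almost no side load. Pushing down again with a small -x bias.

```bash
python3 -m pendant '[{"translation":[-0.5,0.2,1.5],"twist":[0,-0.003,0],"grip":-1},{"translation":[-0.5,0.2,1.5],"twist":[0,-0.001,0],"grip":-1},{"translation":[-0.5,0.2,1.5],"twist":[0,-0.001,0],"grip":-1},{"translation":[-0.5,0,1.5],"twist":[0,-0.001,0],"grip":-1},{"translation":[-0.5,0,1.5],"twist":[0,-0.001,0],"grip":-1},{"translation":[-0.5,0,1.5],"twist":[0,-0.001,0],"grip":-1},{"translation":[-0.5,0,1.5],"twist":[0,-0.001,0],"grip":-1},{"translation":[-0.5,0,1.5],"twist":[0,-0.001,0],"grip":-1},{"translation":[-0.5,0,1.5],"twist":[0,-0.001,0],"grip":-1},{"translation":[-0.5,0,1.5],"twist":[0,-0.001,0],"grip":-1}]'
python3 chk2.py
```

```text
t: 22.9
tool_pos: [0.5952, 0.191, 0.1278]
orientation: [-3.137, 0.044, -0.029]
force: [-5.0, -2.3, 13.9]
opening: 0.0293
t 22.9 pos [0.5952 0.191  0.1278] xang -1.62 zax [ 0.0185  0.0039 -0.9998] F [-5.  -2.3 13.9] T [-0.76  1.22 -0.08] op 0.0293 q6 1.828
disc 5672 slope [-0.0018  0.0031] z0 0.1198 rms 0.0006 meanz 0.1197 x range 0.558 0.634
foot 12885 slope [-0.0012  0.0006] z0 0.0136 rms 0.0007 meanz 0.0136 x range 0.541 0.674
wood 89954 slope [-0.0017  0.0005] z0 -0.0003 rms 0.0008 meanz -0.0004 x range 0.578 0.747
disc circle [0.5947 0.1917] 41.221290588378906
```

```bash
python3 -m pendant '[{"translation":[-0.7,0,2.5],"twist":[0,-0.002,0],"grip":-1},{"translation":[-0.7,0,2.5],"twist":[0,-0.002,0],"grip":-1},{"translation":[-0.7,0,2.5],"twist":[0,-0.002,0],"grip":-1},{"translation":[-0.7,0,2.5],"twist":[0,-0.002,0],"grip":-1},{"translation":[-0.7,0,2.5],"twist":[0,-0.002,0],"grip":-1},{"translation":[-0.7,0,2.5],"twist":[0,-0.002,0],"grip":-1},{"translation":[-0.7,0,2.5],"twist":[0,-0.002,0],"grip":-1},{"translation":[-0.7,0,2.5],"twist":[0,-0.002,0],"grip":-1},{"translation":[-0.7,0,2.5],"twist":[0,-0.002,0],"grip":-1},{"translation":[-0.7,0,2.5],"twist":[0,-0.002,0],"grip":-1}]'
python3 chk2.py
```

```text
t: 23.95
tool_pos: [0.5954, 0.191, 0.1277]
orientation: [-3.136, 0.045, -0.027]
force: [-6.4, -2.9, 18.4]
opening: 0.0295
t 23.95 pos [0.5954 0.191  0.1277] xang -1.64 zax [ 0.0171  0.0049 -0.9998] F [-6.4 -2.9 18.4] T [-1.1   1.58 -0.17] op 0.0295 q6 1.827
disc 5640 slope [-0.0043  0.0024] z0 0.1197 rms 0.0006 meanz 0.1196 x range 0.558 0.634
foot 12893 slope [-0.0011  0.0006] z0 0.0136 rms 0.0007 meanz 0.0136 x range 0.542 0.674
wood 89921 slope [-0.0015  0.0005] z0 -0.0003 rms 0.0008 meanz -0.0004 x range 0.578 0.747
disc circle [0.5948 0.1917] 41.20790481567383
```

The disc's top is at 0.120, its slope is within 0.004 of the foot's, and the push is about 22 N against the 12.7 N spring. z didn't move under the extra force, so the head is home. Handing in.

```bash
python3 -c "
from h import *
print(robot.close_job()); tool()"
```

```text
the job is handed in; nothing more can be done
None
the job is handed in; nothing more can be done
```

The teal head is seated in the stand's hub and the gripper is still holding it down. I took it from the rack by its boss, turned it to the keyways (at about -2° in the world frame) and pushed it home against the spring. I handed the job in at about 24 s.

**Last checks:**
- **Keys:** they entered the keyways without contact; there was no force as the head passed the height where they would rest on the hub's face.
- **Seating:** the disc's top is at 0.120 m, the expected height. It is level with the stand's foot to about 0.004 rad (0.15 mm at the edge).
- **Push and grip:** the push is about 22 N against the 12.7 N spring, and extra force moved the head no further. The gripper holds the boss at 29.5 mm opening with a 60 N grip setting.

**What disagreed:** while I tried to level the tool, the disc tipped about 0.02 rad. I backed off 8 mm with the keys still engaged, recentred and pushed home again. At hand-in the tool still leaned about 0.017 rad relative to the head, was about 3 mm off the measured hub axis in x, and carried a 6 N side load.

I did not touch the rose head or the pottery, but I took no final picture of them to confirm it.

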